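# Hang the ear defenders on the bar under the bench lamp

### The job

Put the ear defenders away: pick them up from the bench and hang them by their headband on the steel bar under the bench lamp, one cup on each side of the bar, somewhere between the lamp post and the bar's rubber end stop. Set the band gently down on the bar and feel it rest there for a moment before letting go, rather than dropping it; keep the gripper and arm from knocking the lamp or its stand, and leave the ear defenders hanging still, with the other things on the bench where they were.

Things in the scene. Friction and masses are not known exactly. Their poses are not given: they have to be found in the camera images.
- muffs: ear defenders standing on their cups: stiff black headband over two grey cups, about 260 g; 166 mm across the cups, 170 tall, 62 deep; alike after half a turn. Origin on the underside midway between the cups; x from cup to cup, y along the band's width, z up. Cups: z 0 to 78 mm, x 41 to 83 mm either side; 82 mm free between them.
- muffs_crown (a point): middle of the underside of the headband's crown (it rests on the bar), 162 mm above the origin of muffs, same axes. The band is 30 mm wide (y) and 8 mm thick, a half circle of mean radius 64 mm in the x-z plane about the point 60 mm below this point, open inside; steel stems run from its ends down into the cups.
- stand: fixed lamp stand. Origin on the bench under the middle of the bar; y along the bar towards the post, z up. Steel post 36 mm square, 360 tall, at y = +145 mm; base plate 150 x 90 x 12 mm. A level round steel bar, 18 mm thick, runs from a 52 mm collar on the post to its free end at y = -100 mm. All round the bar and past its free end is open, but for the lamp above.
- bar_line (a point): reference point on the stand's frame, 209 mm above the bench over the stand's origin. The bar's collar is clamped at a different height each time, not measured: the top of the bar's middle lies 0 to 30 mm straight above this point. Its free end carries a rubber stop (y -92 to -100 mm), a disc 36 mm across, 9 mm above the bar's top.
- lamp (a point): middle of the underside of the white lamp housing right over the bar, 289 mm above the bench, axes as stand. Housing: 80 mm in x, 300 in y, 46 tall. 50 to 80 mm are free between bar and lamp: an upright gripper does not fit there, so come tilted from the robot's side.
- spray_can: steel aerosol can, 64 mm across, 190 mm tall; origin at the centre of its underside
- jar: glass screw-lid jar, 68 mm across, 80 mm tall; origin under its centre
- wrench: steel open-ended wrench, 180 mm long, lying flat; origin under its middle
- screwdriver: screwdriver with a black handle, 190 mm long, lying under the bar; origin under its middle
- mug: white mug, 80 mm across, 90 mm tall, with a handle; origin under its centre
- tape_roll: roll of grey tape lying flat, 100 mm across, 25 mm tall; origin under its centre
- parts_tray: grey open parts tray, 120 x 160 mm, 50 mm tall; origin under its centre
There are look-alikes about, which are no part of the job. What is shaped like the muffs but green is not meant.

How it is judged:
By the outcome, as a careful person would: the job done as asked, in the order asked, and still so for the second after the job is handed in, with the robot touching nothing.
It also fails if it takes over 45 s, if anything falls off the work surface, if the arm or the gripper's body presses on something with over 40 N, if the wrist force passes 120 N, or if a joint passes its speed limit or range.

### The arm

A 6-joint arm with a two-finger parallel gripper is mounted at the origin on the work surface. World frame = base frame: x ahead of the robot, y to its left, z up, the work surface at z = 0. Lengths are in m, angles in rad, forces in N, time in s.
With the tool pointing down it reaches from about 0.25 to 0.725 m from the base axis. Payload 4 kg.
Tool frame: the origin (TCP) lies at the very end of the fingers, on their centre line; the grasp point (between the pads) lies arm.grip_depth behind it (arm.grip_depth is the distance from the TCP to the grasp point, in m); z points along the fingers, y is the line along which they close (so a half turn about z gives the same grasp; the last joint's range is limited). The gripper opens to 85 mm and grips with 20 to 120 N. Pads are 22 mm wide; open, the fingers measure 114 mm over their backs; the gripper's body (76 mm by 85 mm) begins 54 mm behind the grasp point. The pads swing forward as they close: fully open they stand 13 mm farther back than shut.
Start: joints at [-1.328, 0.241, 0.005, 1.335, 0, 1.571], TCP at [0.12, -0.485, 0.231] pointing down, gripper open.
Joint ranges: [-2.72, 2.72], [-1.05, 1.87], [-1.09, 1.28], [-1.99, 2.15], [-1.42, 1.44], [-3.14, 3.14]. Speed limits (rad/s): [2.79, 2.79, 3.14, 3.14, 3.14, 3.14].

### API

Orientations are given as a unit quaternion [w, x, y, z].
In Python, from cell import telemetry, get_image, job_done, arm gives the robot as it stands. The module is installed in compiled form; this text tells all that it offers.
- The arm moves only by the tool servo_tool, never from a script. Its argument "commands" is a list of rows, each a list of 6 numbers: the shift along the tool's x, y, z each as a share of 5 cm, from -1 to 1, then the turn, a rotation vector about the tool's x, y, z each as a share of 8 degrees, from -1 to 1. In form: [[x, y, z, rx, ry, rz], ...]. A call has 1 to 20 rows; each row shifts and turns the commanded pose from where the row before left it, along the tool's axes as they then stand; what a row does not reach is not made up. A row lasts 1/10 s, in which the tool goes at most 50 mm and 8.59 degrees, less where a joint would pass 70% of its speed; a pose out of reach is approached as far as the arm can. A call with a number of a shift or a turn outside -1 to 1 is refused whole. A call with a gripper value outside its range is refused whole. "grip" is the closure, from 0 (fully open) to 1 (shut), set as the call begins (left out, the last holds). The fingers move at their own pace and stop on an object; "newtons" is the grip in N (left out, the last holds). Time passes only in rows, so rows that do not move let the fingers close. It gives the time, the measured TCP pose, the force, the opening and the grip force at its end, in the units of the state.
- telemetry.sense(): the state, without advancing time (a new reading comes with each control period).
- get_image(name): name is "side" or "top" or "wrist"; returns a dict with "color" (400x640x3 uint8, blue, green, red), "vertical_fov" (degrees; the focal length in pixels is half the picture's height over the tangent of half this angle, whatever the lens; pixels are square), "cx", "cy" (the principal point, pixels), "R" (3x3) and "t" (3): a world point X has camera coordinates R X + t. Camera axes: x right, y down, z forward; pixel columns grow to the right and rows downward; lengths in m; the calibration is good to about 2 mm. A picture is of the moment at which its call begins. There is no depth.
- job_done(): hands the job in; it is judged then, once.
The state is a dict: "clock": time; "q": joint angles; "joint_velocities": joint speeds; "joint_efforts": joint torques, N m; "position": TCP position; "ee_rot": TCP orientation; "contact_force": force on the tool from outside, world axes, zero at the start; "ft_torque": the same for the moment, N m; "gripper_width": opening from 0.0 (shut) to 1.0 (fully open); "grip_force": force on a finger pad.
Only numpy, scipy, OpenCV 4.12 (cv2) and the standard library are available. Lean on these libraries where they do the work, as an engineer would, in place of code of your own. Each camera call takes 0.05 s, during which the arm holds its last target. There are 200 camera calls.

## Working session

There is one attempt and no reset: what is moved stays moved. The work goes in short steps, Python scripts to look and compute and a tool call to move; the robot and the scene stay as the last step left them, time stands still between calls to the robot, and variables do not carry over. Pictures are saved under pics/ and viewed, at most 10 in all, crops included, and the job is handed in when it is done.

Besides the shell and the picture viewer there is one more tool, called after "Emit:" in YAML: its name, and indented under it one key for each argument. servo_tool: Moves the arm, as the interface text tells. Shift numbers are shares of 5 cm and turn numbers shares of 8 degrees, none past 1 either way. Its arguments: {"type":"object","properties":{"commands":{"type":"array"},"grip":{"type":"number"},"newtons":{"type":"number"}},"required":["commands"]}

```bash
mkdir -p pics; python3 - <<'E'
from cell import telemetry, get_image, arm
import cv2, pickle
s=telemetry.sense(); print(s); print([a for a in dir(arm) if a[0]!='_'], arm.grip_depth)
d={n:get_image(n) for n in("side","top","wrist")}
pickle.dump(d,open('d0.pkl','wb'))
for n in d:
    c=d[n]; cv2.imwrite(f'pics/{n}0.png',c["color"]); print(n,c["vertical_fov"],c["cx"],c["cy"],c["R"],c["t"])
E
```

```text
{'clock': 0.0, 'q': array([-1.32799005e+00,  2.41394026e-01,  3.70286060e-03,  1.33517955e+00,
        2.04269263e-05,  1.57077817e+00]), 'joint_velocities': array([-0.0002161 ,  0.00126198,  0.00010841, -0.00115296, -0.00026778,
       -0.00049887]), 'joint_efforts': array([-9.79090437e-04, -3.72320330e+01,  2.52407169e+01,  1.71091879e-02,
       -1.22782862e-04,  3.31928106e-06]), 'position': array([ 0.12006725, -0.48471624,  0.23041426]), 'ee_rot': array([-1.03079789e-03,  9.92638053e-01,  1.21114075e-01, -1.15461884e-04]), 'contact_force': array([-0.40424362, -0.05759895,  0.50379312]), 'ft_torque': array([ 0.0197014 , -0.0297537 ,  0.06119624]), 'grip_force': 0.0, 'gripper_width': 0.9960722181070552}
['IKError', 'grip_depth'] 0.0187
side 52.687997462732255 325.06791599173863 202.25048297479097 [[-0.56467507  0.82497807  0.02352137]
 [ 0.51170656  0.3723255  -0.7742933 ]
 [-0.6475326  -0.42518809 -0.63238961]] [ 0.26842716 -0.12588682  1.50843108]
top 48.80184234070542 318.9966963653055 193.15226305522467 [[ 0.02029142 -0.99961032  0.01916964]
 [-0.9896599  -0.0228051  -0.14160933]
 [ 0.14199131 -0.01609797 -0.989737  ]] [0.00868833 0.56146715 1.19874828]
wrist 71.12072381084323 320.6114794339387 203.8910200269638 [[ 0.24134514 -0.97043657 -0.00232232]
 [-0.92971228 -0.23190179  0.28610599]
 [-0.27818626 -0.0668912  -0.95819516]] [-0.49850283 -0.03770733  0.37965813]
```

View pics/side0.png

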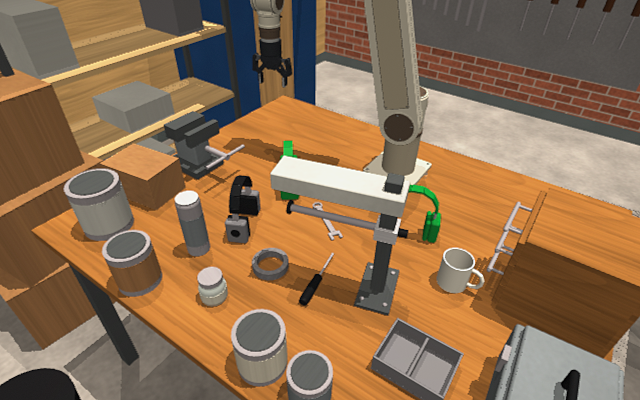

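View pics/top0.png

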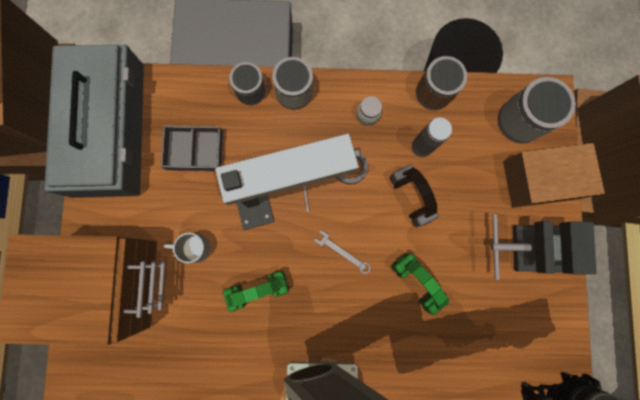

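The side view shows the muffs at about (240,210), the bar from its stop (290,208) to the collar (387,232), and the post at (385,250). The top view shows the muffs at (415,195), the lamp around (290,168) and the post top at (232,180). Next I'll view enlarged crops to measure from.

```bash
cat > h.py <<'E'
import numpy as np, cv2
def K(c): return 200/np.tan(np.radians(c["vertical_fov"])/2)
def ray(c,u,v):
    d=c["R"].T@np.array([(u-c["cx"])/K(c),(v-c["cy"])/K(c),1.]); return -c["R"].T@c["t"],d
def onplane(c,u,v,n,p0):
    o,d=ray(c,u,v); n=np.array(n,float); return o+d*(n@(np.array(p0)-o))/(n@d)
def onz(c,u,v,z): return onplane(c,u,v,[0,0,1],[0,0,z])
def proj(c,X):
    p=c["R"]@np.array(X,float)+c["t"]; return np.array([c["cx"]+K(c)*p[0]/p[2],c["cy"]+K(c)*p[1]/p[2]])
E
python3 - <<'E'
import pickle,cv2,numpy as np
from h import *
d=pickle.load(open('d0.pkl','rb')); t=d['top']; s=d['side']
a=cv2.resize(t['color'][150:240,370:460],None,fx=6,fy=6,interpolation=cv2.INTER_CUBIC)[:,:540]
b=cv2.resize(s['color'][165:255,215:265],None,fx=6,fy=6,interpolation=cv2.INTER_CUBIC)[:,:260]
cv2.imwrite('pics/crop1.png',np.hstack([a,b]))
c=s['color'][160:260,265:425]; cv2.imwrite('pics/crop2.png',cv2.resize(c,None,fx=5,fy=5,interpolation=cv2.INTER_CUBIC))
# lamp
im=t['color']; m=(im.min(2)>150).astype(np.uint8); m[:120]=0;m[220:]=0;m[:,:200]=0;m[:,365:]=0
cs,_=cv2.findContours(m,0,1); k=max(cs,key=cv2.contourArea)
pts=np.array([onz(t,*p[0],0.335)[:2] for p in k],np.float32)
print('lamp',cv2.minAreaRect(pts),cv2.boxPoints(cv2.minAreaRect(pts)))
print('post top',onz(t,232,180,.36))
for p in [(402,178),(425,218)]: print(onz(t,*p,.078))
E
```

```text
lamp ((0.5735583901405334, 0.09619616717100143), (0.07642678916454315, 0.2957778573036194), 16.24039649963379) [[ 0.49550998  0.22749679]
 [ 0.57822967 -0.05647858]
 [ 0.6516068  -0.03510445]
 [ 0.5688871   0.24887091]]
post top [0.53864443 0.2072693  0.36      ]
[ 0.60294569 -0.2055547   0.078     ]
[ 0.49422369 -0.26746131  0.078     ]
```

View pics/crop1.png

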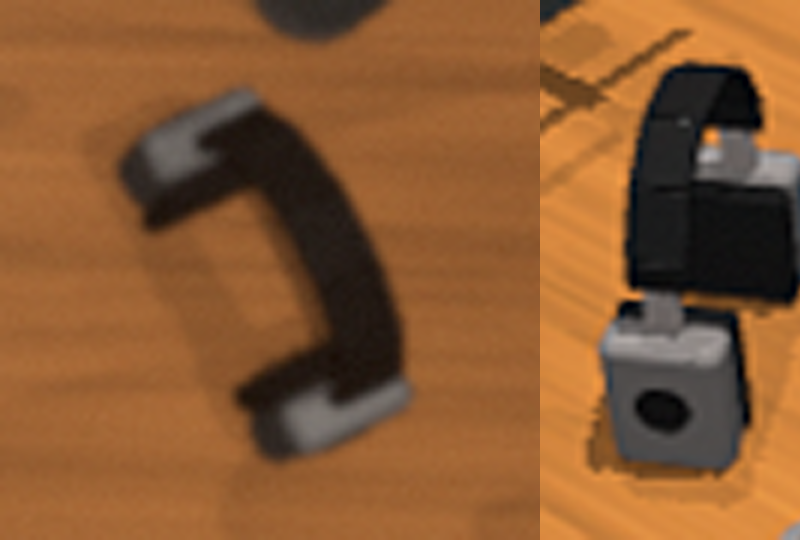

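View pics/crop2.png

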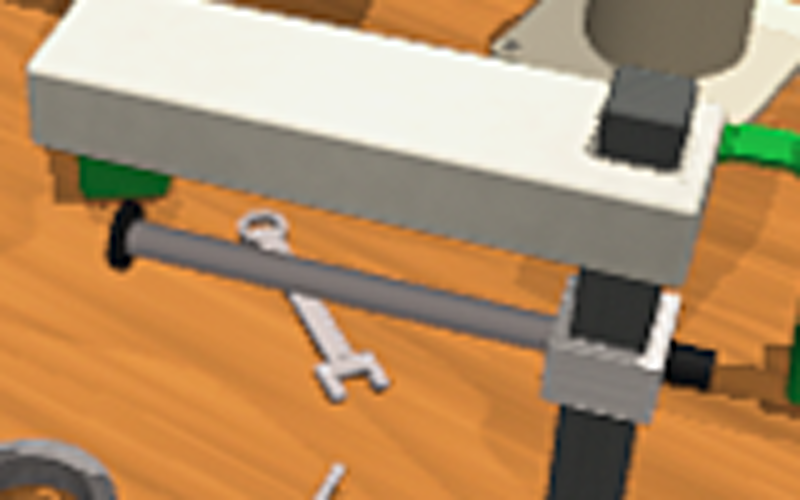

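The muffs are grey cups with a black band. In the top view their outer cup edges lie around (404,170) and (429,221). The side crop shows the bar axis running from px (291.6,207.6) at the stop to (375.4,226.4) at the collar. Now I'll turn these into positions and cross-check them.

```bash
python3 - <<'E'
import pickle
from h import *
np.set_printoptions(precision=4,suppress=True)
d=pickle.load(open('d0.pkl','rb')); t=d['top']; s=d['side']
for n,c in d.items(): print(n,-c['R'].T@c['t'])
print('muffs top view, outer top edges'); 
C=lambda x,y:(370+x/6-.42,150+y/6-.42)
S=lambda x,y:(215+(x-540)/6-.42,165+y/6-.42)
L=lambda x,y:(265+x/5-.4,160+y/5-.4)
A=[onz(t,*C(*p),.078) for p in[(150,148),(255,90)]];B=[onz(t,*C(*p),.078) for p in[(300,455),(412,395)]]
a=np.mean(A,0);b=np.mean(B,0);print(A,B,'len',np.linalg.norm(a-b),'mid',(a+b)/2,'ang',np.degrees(np.arctan2(*(a-b)[[1,0]])))
# band mask in top view : dark pixels; crown middle along band
print('side: near cup bottom corners',onz(s,*S(618,464),0),onz(s,*S(735,469),0),'spot',onz(s,*S(663,410),.039))
print('side crown top strip mid', onz(s,*S(712,68),.170), 'top crown', onz(t,*C(345,255),.170))
print('post cap: top',onz(t,232,180,.36),'side',onz(s,*L(652,95),.36))
# post cap by mask in top
im=t['color'].astype(int); m=((im.max(2)<90)).astype(np.uint8); m[:160]=0;m[200:]=0;m[:,:215]=0;m[:,250:]=0
n,lab,st,ce=cv2.connectedComponentsWithStats(m); print(st[1:],ce[1:])
ax=np.array([-.2797,.9601,0]);
lamp=np.array([.5736,.0962,0]); nx=np.array([.9601,.2797,0])
for p in[(133,238),(250,265),(350,287),(450,309),(545,330)]:
    X=onplane(s,*L(*p),nx,lamp); print('bar axis',X,'along',(X-lamp)@ax)
# vertical lamp edges check from side: underside near edge
im=t['color'].astype(int); g=((im[:,:,1]>im[:,:,2]*1.6)&(im[:,:,1]>60)).astype(np.uint8)
n,lab,st,ce=cv2.connectedComponentsWithStats(g)
for i in range(1,n):
    if st[i,4]>100: print('green',ce[i],onz(t,*ce[i],.14))
E
```

```text
side [1.1927 0.4668 0.8501]
top [0.3853 0.0408 1.2658]
wrist [ 0.1909 -0.4671  0.3734]
muffs top view, outer top edges
[array([ 0.6129, -0.1852,  0.078 ]), array([ 0.6412, -0.2337,  0.078 ])] [array([ 0.4738, -0.2524,  0.078 ]), array([ 0.5021, -0.3037,  0.078 ])] len 0.1551592634589548 mid [ 0.5575 -0.2438  0.078 ] ang 26.25907815472695
side: near cup bottom corners [ 0.644  -0.2329 -0.    ] [ 0.6131 -0.1842  0.    ] spot [ 0.6303 -0.2096  0.039 ]
side crown top strip mid [ 0.536 -0.248  0.17 ] top crown [ 0.5515 -0.2498  0.17  ]
post cap: top [0.5386 0.2073 0.36  ] side [0.541  0.2111 0.36  ]
[[218 160   5   6  25]
 [222 171  20  20 298]
 [241 197   9   3  15]] [[219.96   162.4   ]
 [231.4966 180.2953]
 [245.9333 198.5333]]
bar axis [ 0.6065 -0.0167  0.2146] along -0.11759613313050145
bar axis [0.5895 0.0415 0.2148] along -0.05702044989983247
bar axis [0.5754 0.0899 0.2156] along -0.0066069946916895664
bar axis [0.5617 0.1371 0.2164] along 0.04258125325922732
bar axis [0.5489 0.1809 0.2171] along 0.08822167831921911
green [423.2998 282.4213] [ 0.3258 -0.2448  0.14  ]
green [255.2056 291.5948] [0.2952 0.1765 0.14  ]
```

Emit:
servo_tool:
  commands:
    - [0.3,-0.1,-0.2,0,0,0]
    - [0.6,-0.15,-0.2,0,0,0]
    - [0.6,-0.15,-0.2,0,0,0]
    - [0.6,-0.15,-0.2,0,0,0]
    - [0.6,-0.15,-0.2,0,0,0]
    - [0.6,-0.15,-0.2,0,0,0]
    - [0.6,-0.15,-0.2,0,0,0]
    - [0.6,-0.15,-0.2,0,0,0]
    - [0.6,-0.15,-0.2,0,0,0]
    - [0.6,-0.15,-0.2,0,0,0]
    - [0.6,-0.15,-0.2,0,0,0]
    - [0.6,-0.15,-0.2,0,0,0]
    - [0.3,-0.1,0,0,0,0]
    - [0,0,0,0,0,-0.5]
    - [0,0,0,0,0.2,-0.7]
    - [0,0,0,0,0.5,-0.7]
    - [0,0,0,0,0.6,0]
    - [0,0,0,0,0.6,0]
    - [0,0,0,0,0.6,0]
    - [0,0,0,0,0.6,0]
  grip: 0
  newtons: 60

```text
clock: 2.15
position: [0.4467, -0.3091, 0.3508]
ee_rot: [-0.051, 0.945, 0.246, 0.21]
contact_force: [0.2, -0.5, -0.5]
gripper_width: 0.996
grip_force: 0.0
```

Emit:
servo_tool:
  commands:
    - [0,0,0,0,0.7,0]
    - [0,0,0,0,0.7,0]
    - [0,0,0,0,0.7,0]
    - [0,0,0,0,0.7,0]
    - [0,0,0,0,0.7,0]
    - [0,0,0,0,0.3,0]
    - [0,0,0,0,0,0]

```text
clock: 2.85
position: [0.4459, -0.3092, 0.3487]
ee_rot: [-0.115, 0.858, 0.222, 0.448]
contact_force: [0.3, -0.4, 0.8]
gripper_width: 0.998
grip_force: 0.0
```

```bash
cat >> h.py <<'E'
from scipy.spatial.transform import Rotation as Ro
def goal(crown,ang,th=42,phi=55,depth=.0187,back=0.):
    """TCP goal to hold the band th deg down its robot side, tool tilted phi from down; crown=underside point, ang=muffs x heading"""
    a=np.radians(ang);th=np.radians(th);p=np.radians(phi)
    h=np.array([np.cos(a),np.sin(a),0]);k=np.array([0,0,1.])
    z=h*np.sin(p)-k*np.cos(p);y=np.array([np.sin(a),-np.cos(a),0]);R=np.c_[np.cross(y,z),y,z]
    g=np.array(crown)-h*.064*np.sin(th)+k*(-.06+.064*np.cos(th))
    return g+z*(depth-back),R
def delta(s,P,R):
    q=s['ee_rot'];R0=Ro.from_quat([q[1],q[2],q[3],q[0]])
    return np.round(R0.as_matrix().T@(P-s['position'])/.05,2),np.round(np.degrees((R0.inv()*Ro.from_matrix(R)).as_rotvec())/8,3)
E
python3 - <<'E'
from h import *
from cell import telemetry,get_image
import pickle
np.set_printoptions(precision=4,suppress=True)
s=telemetry.sense();print(s['q'],s['position'])
d={n:get_image(n) for n in('wrist','side','top')};pickle.dump(d,open('d1.pkl','wb'))
cv2.imwrite('pics/wrist1.png',d['wrist']['color'])
P,R=goal([.556,-.246,.162],29.5,back=.09);print(P,delta(s,P,R))
w=d['wrist'];print(-w['R'].T@w['t'],[proj(w,p) for p in([.556,-.246,.162],[.6286,-.2092,0])])
E
```

```text
[-1.083   0.2237 -0.0501  1.32    0.962   1.5402] [ 0.4459 -0.3092  0.3487]
[ 0.4679 -0.2958  0.1905] (array([-2.3 , -0.03,  2.23]), array([ 0.065, -0.016, -0.027]))
[ 0.3797 -0.345   0.4905] [array([319.3259, 237.7555]), array([321.0758, 245.6189])]
```

View pics/wrist1.png

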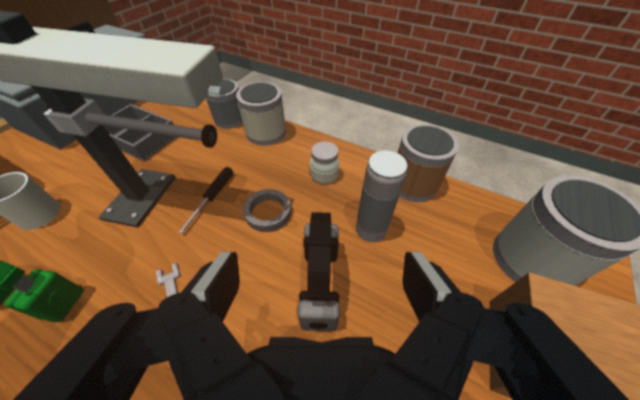

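The wrist view shows the muffs upright in the image at columns 318–320, centred between the fingers at about (220,290) and (420,290), and the near cup's foot at about (319,328). Heading and lateral position are confirmed. I'll check the depth along the band, then move in.

Emit:
servo_tool:
  commands:
    - [-0.3,0,0.3,0,0,0]
    - [-0.4,0,0.4,0,0,0]
    - [-0.4,0,0.4,0,0,0]
    - [-0.4,0,0.4,0,0,0]
    - [-0.4,0,0.4,0,0,0]
    - [-0.3,0,0.2,0,0,0]
    - [-0.1,0,0.1,0,0,0]
    - [0,0,0,0,0,0]

```text
clock: 3.8
position: [0.4698, -0.2976, 0.1939]
ee_rot: [-0.114, 0.857, 0.225, 0.449]
contact_force: [0.1, 0.1, -0.1]
gripper_width: 1.0
grip_force: 0.0
```

```bash
python3 - <<'E'
from h import *
from cell import telemetry,get_image
import pickle
np.set_printoptions(precision=4,suppress=True)
w=pickle.load(open('d1.pkl','rb'))['wrist']; h=np.array([np.cos(np.radians(29.5)),np.sin(np.radians(29.5)),0])
for u,v,z in[(319,328,0),(319,323,.039)]:
    X=onz(w,u,v,z); print('near cup',X,'centre',X+.083*h)
s=telemetry.sense();print(s['q'],s['position'])
w=get_image('wrist');pickle.dump(w,open('d2.pkl','wb'));cv2.imwrite('pics/wrist2.png',w['color'])
P,R=goal([.556,-.246,.162],29.5);print(P,delta(s,P,R))
print([proj(w,p) for p in([.556,-.246,.162],[.556,-.246,.17])])
E
```

```text
near cup [ 0.4905 -0.2816  0.    ] centre [ 0.5628 -0.2407  0.    ]
near cup [ 0.4881 -0.2831  0.039 ] centre [ 0.5603 -0.2422  0.039 ]
[-1.0287  0.3507 -0.315   0.8504  0.9618  1.629 ] [ 0.4698 -0.2976  0.1939]
[ 0.5321 -0.2595  0.1388] (array([-0.07, -0.07,  1.83]), array([ 0.064, -0.02 ,  0.016]))
[array([317.5728, 170.5613]), array([317.5558, 163.8535])]
```

View pics/wrist2.png

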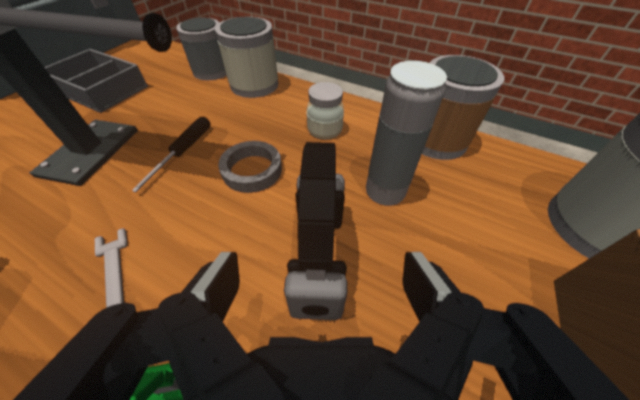

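The wrist view shows the band from its crown at (319,142) to the near cup at (317,290), midway between the open fingers at columns 222 and 418. Spray can and tape are clear of the path, so I'm going in.

Emit:
servo_tool:
  commands:
    - [0,-0.01,0.25,0.06,0,0]
    - [-0.01,-0.01,0.3,0,0,0]
    - [-0.01,-0.01,0.3,0,0,0]
    - [-0.01,-0.01,0.3,0,0,0]
    - [-0.01,-0.01,0.3,0,0,0]
    - [-0.01,0,0.25,0,0,0]
    - [0,0,0.15,0,0,0]
    - [0,0,0,0,0,0]

```text
clock: 4.65
position: [0.5339, -0.2592, 0.1399]
ee_rot: [-0.116, 0.857, 0.227, 0.448]
contact_force: [0.7, -0.6, 0.1]
gripper_width: 1.003
grip_force: 0.0
```

```bash
python3 - <<'E'
from h import *
from cell import telemetry,get_image
np.set_printoptions(precision=4,suppress=True)
s=telemetry.sense();print(s['q'],s['position'],s['contact_force'])
P,R=goal([.558,-.2454,.162],29.5);print(P,delta(s,P,R))
w=get_image('wrist');t=get_image('side')
cv2.imwrite('pics/grasp.png',np.vstack([w['color'][120:400,120:520],cv2.resize(t['color'][130:260,180:380],(400,260))]))
E
```

```text
[-0.8778  0.4133 -0.4081  0.4975  0.9404  1.8743] [ 0.5339 -0.2592  0.1399] [ 0.6773 -0.6022  0.1303]
[ 0.5341 -0.2589  0.1388] (array([-0.01, -0.  ,  0.02]), array([ 0.011, -0.024,  0.028]))
```

View pics/grasp.png

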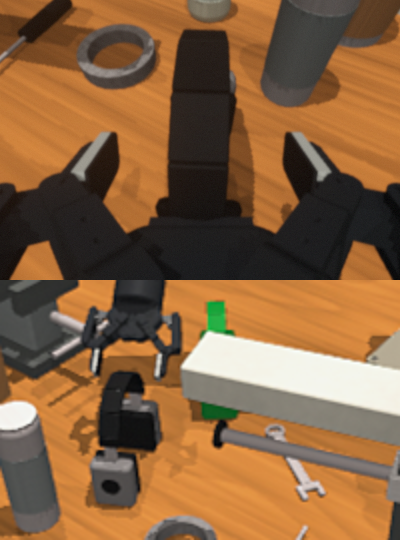

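```bash
python3 - <<'E'
from h import *
import pickle
np.set_printoptions(precision=1,suppress=True)
c=pickle.load(open('d1.pkl','rb'))['side']
P,R=goal([.558,-.2454,.162],29.5)
f=lambda X:(proj(c,X)-[180,130])*2+[0,280]
for b in(0,.013,.03): print(b,[f(P-R[:,2]*b+R[:,1]*y) for y in(-.0425,0,.0425)])
print('crown top',f([.558,-.2454,.17]),'TCP z .2 up',f(P+[0,0,.03]))
E
```

```text
0 [array([152.7, 388. ]), array([124.1, 386. ]), array([ 95.6, 384. ])]
0.013 [array([153.9, 379.6]), array([125.4, 377.6]), array([ 96.9, 375.6])]
0.03 [array([155.4, 368.7]), array([127. , 366.8]), array([ 98.6, 364.8])]
crown top [117.1 379.8] TCP z .2 up [121.9 369.3]
```

```bash
python3 - <<'E'
from h import *
from cell import telemetry,get_image
import pickle
np.set_printoptions(precision=1,suppress=True)
w=get_image('wrist');c=get_image('side');t=get_image('top');pickle.dump((w,c,t),open('d3.pkl','wb'))
a=cv2.resize(c['color'][140:230,210:280],None,fx=6,fy=6,interpolation=cv2.INTER_CUBIC)
b=cv2.resize(t['color'][160:250,390:450],None,fx=6,fy=6,interpolation=cv2.INTER_CUBIC)
cv2.imwrite('pics/g2.png',np.hstack([a,b]))
P,R=goal([.558,-.2454,.162],29.5)
for n,cc,f in(('side',c,lambda p:(p-[210,140])*6),('top',t,lambda p:(p-[390,160])*6+[420,0])):
    print(n,[f(proj(cc,P-R[:,2]*.013+R[:,1]*y)) for y in(-.0425,0,.0425)],f(proj(cc,[.558,-.2454,.17])))
E
```

```text
side [array([281.7, 238.8]), array([196.1, 232.8]), array([110.8, 226.9])] [171.2 239.3]
top [array([576.9, 309.7]), array([662.4, 262.9]), array([747.4, 216.5])] [631.9 177. ]
```

View pics/g2.png

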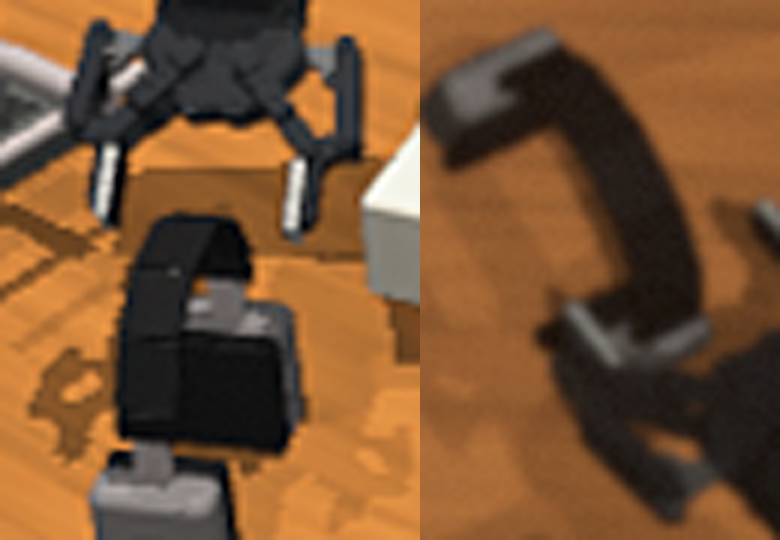

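The tips appear at (108,222) and (293,235), within a few pixels of prediction, and they straddle the band. Closing the gripper.

Emit:
servo_tool:
  commands:
    - [0,0,0,0,0,0]
    - [0,0,0,0,0,0]
    - [0,0,0,0,0,0]
    - [0,0,0,0,0,0]
    - [0,0,0,0,0,0]
    - [0,0,0,0,0,0]
    - [0,0,0,0,0,0]
    - [0,0,0,0,0,0]
  grip: 1
  newtons: 80

```text
clock: 5.7
position: [0.5332, -0.2595, 0.1393]
ee_rot: [-0.117, 0.857, 0.226, 0.448]
contact_force: [-1.4, -0.2, 1.2]
gripper_width: 0.33
grip_force: 78.3
```

Emit:
servo_tool:
  commands:
    - [0.04,0,-0.03,0,0,0]
    - [0.08,0,-0.06,0,0,0]
    - [0.1,0,-0.07,0,0,0]
    - [0.12,0,-0.08,0,0,0]
    - [0.12,0,-0.08,0,0,0]
    - [0,0,0,0,0,0]
    - [0,0,0,0,0,0]
    - [0,0,0,0,0,0]

```text
clock: 6.5
position: [0.533, -0.2592, 0.167]
ee_rot: [-0.117, 0.857, 0.226, 0.448]
contact_force: [-0.0, -0.4, -2.2]
gripper_width: 0.329
grip_force: 78.6
```

```bash
python3 - <<'E'
from h import *
from cell import telemetry,get_image
import pickle
np.set_printoptions(precision=4,suppress=True)
s=telemetry.sense();print(s['q'],s['position'],s['contact_force'],s['ft_torque'])
w=get_image('wrist');c=get_image('side');pickle.dump((w,c),open('d4.pkl','wb'))
p=pickle.load(open('d3.pkl','rb'))
# muffs motion relative to gripper: phase correlation/flow of band in wrist image
a=cv2.cvtColor(p[0]['color'],6);b=cv2.cvtColor(w['color'],6)
m=np.zeros_like(a);m[140:340,270:360]=255
f=cv2.goodFeaturesToTrack(a,40,.01,4,mask=m);g,st,_=cv2.calcOpticalFlowPyrLK(a,b,f,None,winSize=(15,15))
for x,y,k in zip(f[:,0],g[:,0],st): 
    if k: print(x,y-x)
P,R=goal([.586,.0693-.03*.96,.2245+.022],16.3);print(P,delta(s,P,R))
E
```

```text
[-0.8789  0.3716 -0.381   0.5682  0.9402  1.8743] [ 0.533  -0.2592  0.167 ] [-0.0384 -0.4364 -2.1781] [-0.6535  1.0769 -0.0301]
[275. 335.] [  7.8891 -56.2017]
[271. 338.] [ 14.2707 -66.8591]
[286. 315.] [ -2.4344 -35.0034]
[274. 160.] [ 3.0642 13.1447]
[356. 226.] [-1.0075  9.1466]
[279. 318.] [  17.9987 -129.8358]
[344. 151.] [ 1.3516 -2.2623]
[303. 149.] [ 1.1419 -0.4796]
[271. 164.] [ 3.2726 13.3946]
[352. 212.] [ 0.7626 -1.3913]
[270. 157.] [ 3.2152 13.2707]
[280. 161.] [ 2.9688 12.6368]
[271. 170.] [ 3.1686 14.1487]
[346. 317.] [  9.7643 -33.9392]
[352. 200.] [ 8.5754 77.1362]
[350. 191.] [ 4.5501 48.7592]
[356. 219.] [ 0.8849 -0.4664]
[289. 218.] [0.8444 0.9424]
[355. 215.] [ 0.8417 -1.2136]
[276. 323.] [  20.4789 -140.333 ]
[275. 190.] [ 3.345  12.5672]
[291. 211.] [ 0.852  25.8409]
[357. 205.] [ 0.8849 -6.1248]
[278. 171.] [ 3.0084 13.91  ]
[271. 174.] [ 3.0471 14.3765]
[278. 185.] [ 3.265  12.4781]
[352. 251.] [  4.5938 -30.6848]
[353. 206.] [ 1.1927 -2.7272]
[298. 153.] [0.6813 0.3568]
[293. 180.] [-0.0501 12.9863]
[358. 315.] [  4.0523 -40.3676]
[358. 173.] [-0.0227 14.7885]
[358. 209.] [ 0.5219 -1.8034]
[351. 168.] [ 2.782  14.6779]
[349. 196.] [ 8.4959 80.943 ]
[337. 144.] [ 8.2038 -0.1132]
[357. 322.] [ -11.9513 -161.8158]
[350. 278.] [8.9211 4.9355]
[345. 281.] [46.8217 12.8097]
[281. 179.] [ 2.9619 13.3205]
[0.5596 0.0328 0.2233] (array([ 2.84, -4.82,  2.09]), array([-1.343, -0.022,  0.957]))
```

```bash
python3 - <<'E'
from h import *
from cell import telemetry
import pickle
np.set_printoptions(precision=3,suppress=True)
t=pickle.load(open('d0.pkl','rb'))['top']
O=np.array([.581,.0693,0]);ax=np.array([-.28,.96,0]);ex=np.array([.96,.28,0])
for n,u,v,z in(('can',439,128,.19),('jar',371,105,.08),('tape',353,167,.025)):
    X=onz(t,u,v,z);print(n,X,'stand x,y',(X-O)@ex,(X-O)@ax)
s=telemetry.sense()
for nm,y,z in(('pre',-.2,.2495),('over',-.03,.2495),('rest',-.03,.2245)):
    P,R=goal(O+ax*y+[0,0,z],16.3);print(nm,P,delta(s,P,R))
E
```

```text
can [ 0.713 -0.277  0.19 ] stand x,y 0.029935930953802564 -0.3696567616973624
jar [ 0.808 -0.119  0.08 ] stand x,y 0.1655174271174154 -0.2446761353871283
tape [ 0.641 -0.076  0.025] stand x,y 0.017432638205571435 -0.15592973333452165
pre [ 0.611 -0.13   0.226] (array([ 2.47, -1.47,  1.47]), array([-1.344, -0.021,  0.955]))
over [0.563 0.033 0.226] (array([ 2.92, -4.78,  2.1 ]), array([-1.344, -0.021,  0.955]))
rest [0.563 0.033 0.201] (array([ 2.51, -4.79,  2.39]), array([-1.344, -0.021,  0.955]))
```

Emit:
servo_tool:
  commands:
    - [0.08,0,-0.05,0,0,0]
    - [0.16,0,-0.11,0,0,0]
    - [0.2,0,-0.14,0,0,0]
    - [0.2,0,-0.14,0,0,0]
    - [0.2,0,-0.14,0,0,0]
    - [0.1,0,-0.08,0,0,0]
    - [0.03,0,-0.02,0,0,0]
    - [0,0,0,-0.1,0,0.07]
    - [0,0,0,-0.2,0,0.14]
    - [0,0,0,-0.25,0,0.18]
    - [0,0,0,-0.25,0,0.18]
    - [0,0,0,-0.25,0,0.18]
    - [0,0,0,-0.2,0,0.14]
    - [0,0,0,-0.1,-0.02,0.07]
    - [0,0,0,0,0,0]

```text
clock: 8.1
position: [0.5326, -0.2585, 0.2261]
ee_rot: [-0.066, 0.878, 0.125, 0.457]
contact_force: [0.1, -0.2, -2.5]
gripper_width: 0.33
grip_force: 78.7
```

```bash
python3 - <<'E'
from h import *
from cell import telemetry
np.set_printoptions(precision=3,suppress=True)
O=np.array([.581,.0693,0]);ax=np.array([-.28,.96,0])
s=telemetry.sense();print(s['q'],s['contact_force'])
for nm,y,z in(('pre',-.2,.2495),('over',-.03,.2495)):
    P,R=goal(O+ax*y+[0,0,z],16.3);print(nm,P,delta(s,P,R))
E
```

```text
[-0.841  0.161 -0.523  0.335  0.832  2.266] [ 0.094 -0.22  -2.469]
pre [ 0.611 -0.13   0.226] (array([ 1.27, -2.02,  1.81]), array([ 0.   , -0.001, -0.005]))
over [0.563 0.033 0.226] (array([ 1.27, -5.42,  1.82]), array([ 0.   , -0.001, -0.005]))
```

Emit:
servo_tool:
  commands:
    - [0.05,-0.08,0.07,0,0,0]
    - [0.1,-0.16,0.14,0,0,0]
    - [0.14,-0.22,0.2,0,0,0]
    - [0.14,-0.22,0.2,0,0,0]
    - [0.14,-0.22,0.2,0,0,0]
    - [0.14,-0.22,0.2,0,0,0]
    - [0.14,-0.22,0.2,0,0,0]
    - [0.14,-0.22,0.2,0,0,0]
    - [0.14,-0.22,0.2,0,0,0]
    - [0.09,-0.16,0.13,0,0,0]
    - [0.05,-0.08,0.07,0,0,0]
    - [0,0,0,0,0,0]
    - [0,0,0,0,0,0]

```text
clock: 9.4
position: [0.6108, -0.1316, 0.2264]
ee_rot: [-0.065, 0.878, 0.125, 0.457]
contact_force: [0.2, -1.0, -2.3]
gripper_width: 0.331
grip_force: 78.7
```

```bash
python3 - <<'E'
from h import *
from cell import telemetry,get_image
import pickle
np.set_printoptions(precision=3,suppress=True)
O=np.array([.581,.0693,0]);ax=np.array([-.28,.96,0]);ex=np.array([.96,.28,0])
s=telemetry.sense();print(s['q'],s['contact_force'])
for nm,y,z in(('pre',-.2,.2495),('over',-.03,.2495)):
    P,R=goal(O+ax*y+[0,0,z],16.3);print(nm,P,delta(s,P,R))
w=get_image('wrist');c=get_image('side');t=get_image('top');pickle.dump((w,c,t),open('d5.pkl','wb'))
a=cv2.resize(c['color'][130:280,220:400],None,fx=3,fy=3,interpolation=cv2.INTER_CUBIC)[:, :420]
cv2.imwrite('pics/pre.png',np.hstack([a,cv2.resize(w['color'][50:350,130:510],(380,450))]))
f=lambda p:(p-[220,130])*3
cr=O+ax*-.2+[0,0,.2495]
print('side: crown',f(proj(c,cr)),'far cup outer bottom',f(proj(c,cr+ex*.083-[0,0,.162])),'bar axis',f(proj(c,O+[0,0,.2155]-ax*.09)),'far stem',f(proj(c,cr+ex*.064-[0,0,.06])))
g=lambda p:(p-[130,50])*[1,1.5]+[420,0]
print('wrist: crown',g(proj(w,cr)),'top',g(proj(w,cr+[0,0,.008])))
E
```

```text
[-0.496  0.116 -0.628  0.033  0.613  2.627] [ 0.186 -1.049 -2.331]
pre [ 0.611 -0.13   0.226] (array([ 0.  , -0.02,  0.  ]), array([ 0.008, -0.001, -0.004]))
over [0.563 0.033 0.226] (array([-0.  , -3.42,  0.  ]), array([ 0.008, -0.001, -0.004]))
side: crown [ 86.869 169.28 ] far cup outer bottom [ 61.127 376.606] bar axis [213.401 230.358] far stem [ 58.329 273.289]
wrist: crown [609.422 213.022] top [609.369 198.444]
```

View pics/pre.png

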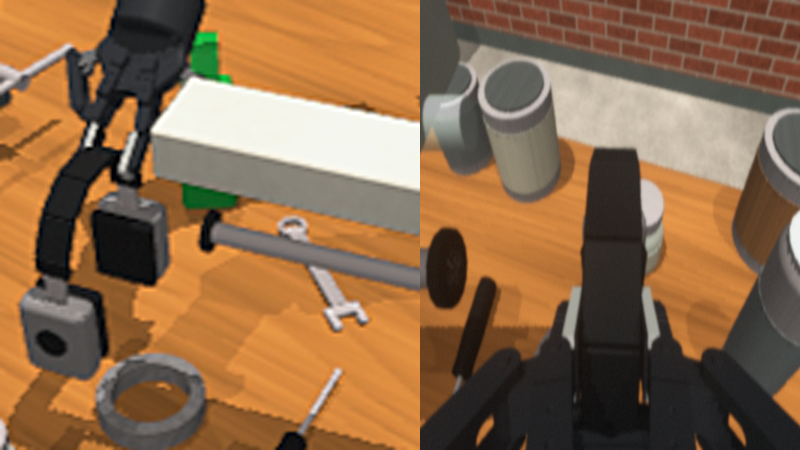

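The side crop shows the muffs hanging upright, far cup's foot at about (63,367), and the bar stop at (208,230), ahead and below crown height. In the wrist crop the band is centred at column 612, with its top edge at row 150. I'll use that tangent edge to check the crown's offset across the bar.

```bash
python3 - <<'E'
from h import *
import pickle
np.set_printoptions(precision=4,suppress=True)
w,c,t=pickle.load(open('d5.pkl','rb'))
O=np.array([.581,.0693,0]);ax=np.array([-.28,.96,0]);ex=np.array([.96,.28,0]);k=np.array([0,0,1.])
cen=O+ax*-.2+k*(.2495-.06)
g=cv2.cvtColor(w['color'],6)[:,316:328].mean(1);e=np.argmin(np.diff(g[135:170]))+135.5;print('edge row',e)
o,d=ray(w,322,e); nrm=lambda v:np.array([v@ex,v[2]])
od,dd=nrm(o-cen),nrm(d);dd/=np.linalg.norm(dd); n=np.array([-dd[1],dd[0]]); n*=np.sign(n[1])
dist=od@n; print('ray distance from arc centre',dist,'want .068; normal (x,z)',n)
im=c['color'].astype(int)
# spot centroid on far cup
r=im[235:252,228:246].max(2);m=(r<45);yy,xx=np.nonzero(m[:, :]);print('spot?',xx.mean()+228,yy.mean()+235,m.sum(),'pred',proj(c,cen+ex*.083+k*(.06-.162+.039)))
S=[(proj(c,cen+ex*.083+v)-proj(c,cen+ex*.083))/5 for v in(ex*.005,ax*.005,k*.005)];print('px per mm x,y,z',S)
E
```

```text
edge row 148.5
ray distance from arc centre 0.06962835235775895 want .068; normal (x,z) [0.6483 0.7614]
spot? 236.57142857142858 244.0 63 pred [238.6687 244.725 ]
px per mm x,y,z [array([-0.1992,  0.2681]), array([0.3764, 0.0952]), array([-0.0488, -0.3089])]
```

Emit:
servo_tool:
  commands:
    - [0,-0.08,0,0,0,0]
    - [0,-0.16,0,0,0,0]
    - [0,-0.25,0,0,0,0]
    - [0,-0.25,0,0,0,0]
    - [0,-0.25,0,0,0,0]
    - [0,-0.25,0,0,0,0]
    - [0,-0.25,0,0,0,0]

```text
clock: 10.25
position: [0.5895, -0.0585, 0.2266]
ee_rot: [-0.065, 0.878, 0.126, 0.457]
contact_force: [0.3, 0.7, -1.9]
gripper_width: 0.331
grip_force: 78.8
```

Emit:
servo_tool:
  commands:
    - [0,-0.25,0,0,0,0]
    - [0,-0.25,0,0,0,0]
    - [0,-0.25,0,0,0,0]
    - [0,-0.25,0,0,0,0]
    - [0,-0.25,0,0,0,0]
    - [0,-0.25,0,0,0,0]
    - [0,-0.25,0,0,0,0]
    - [0,-0.12,0,0,0,0]
    - [0,-0.06,0,0,0,0]
    - [0,0,0,0,0,0]
    - [0,0,0,0,0,0]

```text
clock: 11.35
position: [0.5632, 0.0325, 0.2267]
ee_rot: [-0.065, 0.878, 0.125, 0.458]
contact_force: [0.2, -0.2, -1.9]
gripper_width: 0.333
grip_force: 78.8
```

```bash
python3 - <<'E'
from h import *
from cell import telemetry,get_image
import pickle
np.set_printoptions(precision=3,suppress=True)
O=np.array([.581,.0693,0]);ax=np.array([-.28,.96,0])
s=telemetry.sense();print(s['q'],s['contact_force'],s['ft_torque'])
for nm,y,z in(('over',-.03,.2495),('rest',-.03,.2245)):
    P,R=goal(O+ax*y+[0,0,z],16.3);print(nm,P,delta(s,P,R))
E
```

```text
[-0.113 -0.075 -0.86  -0.136  0.322  2.906] [ 0.216 -0.228 -1.861] [-0.368  1.202  0.008]
over [0.563 0.033 0.226] (array([-0.01, -0.01,  0.  ]), array([ 0.01 , -0.006, -0.003]))
rest [0.563 0.033 0.201] (array([-0.42, -0.01,  0.29]), array([ 0.01 , -0.006, -0.003]))
```

Emit:
servo_tool:
  commands:
    - [-0.03,0,0.02,0,0,0]
    - [-0.05,0,0.035,0,0,0]
    - [-0.05,0,0.035,0,0,0]
    - [-0.05,0,0.035,0,0,0]
    - [-0.05,0,0.035,0,0,0]
    - [-0.03,0,0.02,0,0,0]
    - [0,0,0,0,0,0]
    - [0,0,0,0,0,0]

```text
clock: 12.15
position: [0.563, 0.0328, 0.2107]
ee_rot: [-0.065, 0.878, 0.125, 0.457]
contact_force: [0.4, 0.2, -2.1]
gripper_width: 0.334
grip_force: 78.8
```

Emit:
servo_tool:
  commands:
    - [-0.016,0,0.012,0,0,0]
    - [-0.016,0,0.012,0,0,0]
    - [-0.016,0,0.012,0,0,0]
    - [0,0,0,0,0,0]
    - [0,0,0,0,0,0]

```text
clock: 12.65
position: [0.563, 0.0328, 0.2077]
ee_rot: [-0.065, 0.878, 0.125, 0.457]
contact_force: [-0.9, -0.1, -1.9]
gripper_width: 0.332
grip_force: 78.8
```

Still carrying the weight. I'll continue in 1 mm steps.

Emit:
servo_tool:
  commands:
    - [-0.016,0,0.012,0,0,0]
    - [-0.016,0,0.012,0,0,0]
    - [-0.016,0,0.012,0,0,0]
    - [0,0,0,0,0,0]
    - [0,0,0,0,0,0]

```text
clock: 13.15
position: [0.5631, 0.0328, 0.2046]
ee_rot: [-0.065, 0.878, 0.125, 0.457]
contact_force: [0.5, 1.1, -2.2]
gripper_width: 0.33
grip_force: 78.8
```

Emit:
servo_tool:
  commands:
    - [-0.016,0,0.012,0,0,0]
    - [0,0,0,0,0,0]
    - [0,0,0,0,0,0]

```text
clock: 13.45
position: [0.5632, 0.0328, 0.2037]
ee_rot: [-0.065, 0.878, 0.125, 0.457]
contact_force: [-1.1, 0.1, -2.7]
gripper_width: 0.336
grip_force: 78.8
```

Emit:
servo_tool:
  commands:
    - [-0.016,0,0.012,0,0,0]
    - [0,0,0,0,0,0]
    - [0,0,0,0,0,0]

```text
clock: 13.75
position: [0.5632, 0.0328, 0.2027]
ee_rot: [-0.065, 0.878, 0.125, 0.457]
contact_force: [-0.5, -0.6, -2.8]
gripper_width: 0.336
grip_force: 78.8
```

Emit:
servo_tool:
  commands:
    - [-0.016,0,0.012,0,0,0]
    - [0,0,0,0,0,0]
    - [0,0,0,0,0,0]

```text
clock: 14.05
position: [0.5632, 0.0328, 0.2016]
ee_rot: [-0.065, 0.878, 0.125, 0.457]
contact_force: [0.2, -0.3, -2.0]
gripper_width: 0.331
grip_force: 78.8
```

Emit:
servo_tool:
  commands:
    - [-0.016,0,0.012,0,0,0]
    - [0,0,0,0,0,0]
    - [0,0,0,0,0,0]

```text
clock: 14.35
position: [0.5633, 0.0328, 0.2007]
ee_rot: [-0.065, 0.878, 0.125, 0.457]
contact_force: [0.4, 0.4, -2.4]
gripper_width: 0.332
grip_force: 78.8
```

Emit:
servo_tool:
  commands:
    - [-0.016,0,0.012,0,0,0]
    - [0,0,0,0,0,0]
    - [0,0,0,0,0,0]

```text
clock: 14.65
position: [0.5637, 0.0329, 0.2003]
ee_rot: [-0.065, 0.878, 0.125, 0.458]
contact_force: [-0.3, 0.4, -1.3]
gripper_width: 0.331
grip_force: 78.9
```

Emit:
servo_tool:
  commands:
    - [-0.016,0,0.012,0,0,0]
    - [0,0,0,0,0,0]
    - [0,0,0,0,0,0]

```text
clock: 14.95
position: [0.564, 0.0329, 0.1998]
ee_rot: [-0.065, 0.877, 0.126, 0.458]
contact_force: [-1.7, 0.6, 2.9]
gripper_width: 0.331
grip_force: 79.1
```

The upward force rose from -2.4 to +2.9 N, so the band is resting on the bar. I'll ease the preload slightly, hold, and soften the grip.

Emit:
servo_tool:
  commands:
    - [0.005,0,-0.004,0,0,0]
    - [0,0,0,0,0,0]
    - [0,0,0,0,0,0]
    - [0,0,0,0,0,0]
    - [0,0,0,0,0,0]
    - [0,0,0,0,0,0]

```text
clock: 15.55
position: [0.5639, 0.0329, 0.1998]
ee_rot: [-0.065, 0.878, 0.126, 0.458]
contact_force: [1.4, 0.3, 3.9]
gripper_width: 0.334
grip_force: 79.0
```

Emit:
servo_tool:
  commands:
    - [0,0,0,0,0,0]
    - [0,0,0,0,0,0]
    - [0,0,0,0,0,0]
    - [0,0,0,0,0,0]
  newtons: 30

```text
clock: 15.95
position: [0.5638, 0.0329, 0.1998]
ee_rot: [-0.065, 0.878, 0.125, 0.458]
contact_force: [2.5, 1.0, 3.5]
gripper_width: 0.331
grip_force: 78.9
```

```bash
python3 - <<'E'
from h import *
from cell import telemetry,get_image
np.set_printoptions(precision=3,suppress=True)
s=telemetry.sense();print(s['contact_force'],s['ft_torque'],s['grip_force'],s['position'])
c=get_image('side');w=get_image('wrist');
import pickle;pickle.dump((c,w),open('d6.pkl','wb'))
E
```

```text
[2.464 0.966 3.53 ] [ 0.095 -0.312  0.08 ] 78.86072143293859 [0.564 0.033 0.2  ]
```

Emit:
servo_tool:
  commands:
    - [0,0,0,0,0,0]
    - [0,0,0,0,0,0]
    - [0,0,0,0,0,0]
    - [0,0,0,0,0,0]
    - [0,0,0,0,0,0]
    - [0,0,0,0,0,0]
    - [0,0,0,0,0,0]
    - [0,0,0,0,0,0]
  grip: 0
  newtons: 30

```text
clock: 16.85
position: [0.5633, 0.0328, 0.1991]
ee_rot: [-0.065, 0.878, 0.125, 0.457]
contact_force: [0.4, -0.3, -1.2]
gripper_width: 0.999
grip_force: 0.0
```

```bash
python3 - <<'E'
from h import *
from cell import telemetry,get_image
import pickle
np.set_printoptions(precision=3,suppress=True)
s=telemetry.sense();print(s['contact_force'],s['ft_torque'],s['grip_force'],s['gripper_width'])
p=pickle.load(open('d6.pkl','rb'));c=get_image('side');w=get_image('wrist');t=get_image('top');pickle.dump((c,w,t),open('d7.pkl','wb'))
d=cv2.absdiff(p[0]['color'],c['color']).max(2);y,x=np.nonzero(d>40);print('changed px side',len(x),(x.min(),x.max(),y.min(),y.max()) if len(x) else '')
a=cv2.resize(c['color'][140:280,250:410],None,fx=2.6,fy=2.6,interpolation=cv2.INTER_CUBIC)
b=cv2.resize(w['color'][50:350,130:510],None,fx=.98,fy=1.0)
h=max(a.shape[0],b.shape[0]);pad=lambda i:cv2.copyMakeBorder(i,0,h-i.shape[0],0,0,0)
cv2.imwrite('pics/rel.png',np.hstack([pad(a),pad(b)]))
E
```

```text
[ 0.358 -0.251 -1.151] [-0.175  0.789  0.024] 0.0 0.999028106671808
changed px side 431 (np.int64(280), np.int64(389), np.int64(39), np.int64(299))
```

View pics/rel.png

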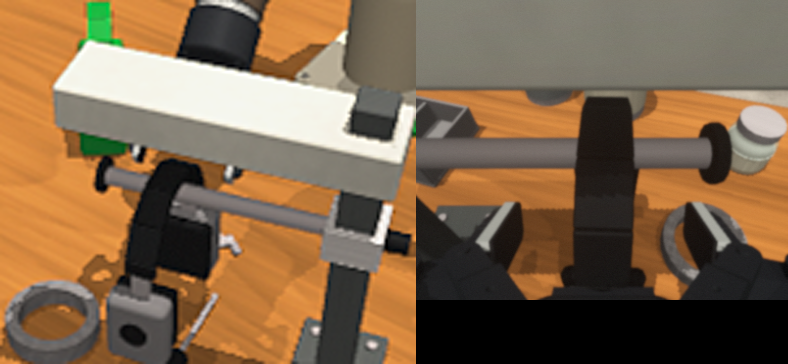

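The band sits over the bar, with the far cup at (140,325) in front and the other cup behind, between the stop and the collar, and the fingers are open and clear. Backing straight out along the tool axis.

Emit:
servo_tool:
  commands:
    - [0,0,-0.05,0,0,0]
    - [0,0,-0.1,0,0,0]
    - [0,0,-0.1,0,0,0]

```text
clock: 17.3
position: [0.5531, 0.0299, 0.2063]
ee_rot: [-0.065, 0.878, 0.125, 0.457]
contact_force: [-0.0, -0.4, 0.9]
gripper_width: 1.003
grip_force: 0.0
```

Emit:
servo_tool:
  commands:
    - [0,0,-0.15,0,0,0]
    - [0,0,-0.2,0,0,0]
    - [0,0,-0.25,0,0,0]
    - [0,0,-0.3,0,0,0]
    - [0,0,-0.3,0,0,0]
    - [0,0,-0.3,0,0,0]
    - [0,0,-0.3,0,0,0]
    - [0,0,-0.2,0,0,0]
    - [0,0,-0.1,0,0,0]
    - [0,0,0,0,0,0]
    - [0,0,0,0,0,0]
    - [0,0,0,0,0,0]
    - [0,0,0,0,0,0]
    - [0,0,0,0,0,0]
    - [0,0,0,0,0,0]
    - [0,0,0,0,0,0]
    - [0,0,0,0,0,0]
    - [0,0,0,0,0,0]
    - [0,0,0,0,0,0]
    - [0,0,0,0,0,0]

```text
clock: 19.3
position: [0.4709, 0.0059, 0.2664]
ee_rot: [-0.065, 0.878, 0.125, 0.457]
contact_force: [0.3, -0.0, -0.8]
gripper_width: 1.0
grip_force: 0.0
```

```bash
python3 - <<'E'
from h import *
from cell import telemetry,get_image
import time
s=telemetry.sense();print(s['contact_force'],s['ft_torque'],s['position'])
im=[get_image('side')['color'] for _ in range(12)]
d0=__import__('pickle').load(open('d7.pkl','rb'))[0]['color']
R=(slice(195,285),slice(285,340))
print([int((cv2.absdiff(im[0][R],i[R]).max(2)>25).sum()) for i in im],'vs release',int((cv2.absdiff(d0[R],im[-1][R]).max(2)>40).sum()))
cv2.imwrite('pics/end.png',im[-1])
# far cup spot position now and at release
for i in(d0,im[-1]):
    m=(i[255:280,290:312].max(2)<50);y,x=np.nonzero(m);print('spot',x.mean()+290,y.mean()+255,m.sum())
E
```

```text
[ 0.25820972 -0.01699105 -0.78330058] [-0.24104179  0.69943074 -0.01950491] [0.47086486 0.00589798 0.26643638]
[0, 0, 0, 0, 0, 0, 0, 0, 0, 0, 0, 0] vs release 784
spot 300.5230769230769 268.44615384615383 65
spot 301.2686567164179 268.2985074626866 67
```

The muffs hang still: no pixel changes over 0.6 s, and the cup spot stayed within 1 px of where it was at release. The arm is clear, so I'm handing in.

```bash
python3 -c "
from cell import job_done
print(job_done())"
```

```text
the job is handed in; nothing more can be done
None
```

The ear defenders hang still by their headband on the bar, one cup on each side, between the post and the stop; the band was felt resting on the bar before I let go, and the job is handed in.

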